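# Screw the bottle stand's foot down onto the worktop

## Robot

A 7-joint arm with a two-finger parallel gripper is mounted at the origin on a cart in front of the work surface, level with it; the furniture and walls round the work are solid. World frame = base frame: x ahead of the robot, y to its left, z up, the work surface at z = 0. Lengths are in m, angles in rad, forces in N, time in s.
With the tool pointing down it reaches from about 0.4 to 0.875 m from the base axis. Payload 6.5 kg.
Tool frame: the origin (TCP) lies midway between the tips of the shut fingers; the grasp point (between the pads) lies 19 mm behind it; z points along the fingers, y is the line along which they close (so a half turn about z gives the same grasp; the last joint's range is limited). The gripper opens to 85 mm and grips with 20 to 120 N. Pads are 22 mm wide; open, the fingers measure 114 mm over their backs; the gripper's body (76 mm by 85 mm) begins 54 mm behind the grasp point. The pads swing forward as they close: fully open they stand 13 mm farther back than shut.
Start: joints at [1.255, 0.536, -0.004, 1.538, 0.003, 1.067, -0.071], TCP at [0.161, -0.63, 0.231] pointing down, gripper open.
Joint ranges: [-2.7, 2.7], [-0.37, 2.16], [-1.27, 1.26], [0.24, 2.4], [-1.31, 4.45], [0.19, 1.91], [-2.76, 2.76]. Speed limits (rad/s): [2.39, 2.39, 3.14, 3.14, 3.14, 3.14, 3.14].

## Interface

Orientations are given as a 3x3 rotation matrix whose columns are the frame's x, y, z axes.
In Python, from plant import * gives the robot as it stands.
- The arm moves only by the tool drive_tool, never from a script. Its argument "rows" is one flat list of numbers, 7 for each row, row after row: the shift along the world's x, y, z in cm, then the turn, a rotation vector about the world's x, y, z in rad, then the closure, from 0 (fully open) to 1 (shut). In form: [x, y, z, ax, ay, az, fingers, x, y, z, ax, ay, az, fingers, ...]. A call has 1 to 10 rows; each row is the pose to reach, as a shift and turn from the pose commanded when the call began; what a row does not reach only later rows make up. A row lasts 1/10 s, in which the tool goes at most 50 mm and 8.59 degrees, less where a joint would pass 70% of its speed; a pose out of reach is approached as far as the arm can. A call with a gripper value outside its range is refused whole. The fingers move at their own pace and stop on an object; "squeeze" is the grip in N (left out, the last holds). Time passes only in rows, so rows that repeat a pose let the fingers close. It gives the time, the measured TCP pose, the force, the opening and the grip force at its end, in the units of the state.
- read_state(): the state, without advancing time (a new reading comes with each control period).
- camera(name): name is "side" or "top" or "wrist"; returns a dict with "frame" (480x640x3 uint8, red, green, blue), "fx", "fy", "cx", "cy" (pixels), "rvec" (rotation vector, rad) and "tvec" (3), from world to camera coordinates, as OpenCV has them. Camera axes: x right, y down, z forward; pixel columns grow to the right and rows downward; lengths in m; the calibration is good to about 2 mm. The wrist camera is an equidistant fisheye: a pixel r from the principal point sees the ray r / f radians off the axis. A picture is of the moment at which its call begins. There is no depth.
- hand_in(): hands the job in; it is judged then, once.
The state is a dict: "t": time; "q": joint angles; "dq": joint speeds; "effort": joint torques, N m; "ee_pos": TCP position; "eef_rot": TCP orientation; "ft_force": force on the tool from outside, world axes, zero at the start; "moment": the same for the moment, N m; "gripper_width": finger opening in m; "grasp_force": force on a finger pad.
Only numpy, scipy, OpenCV 4.12 (cv2) and the standard library are available. Lean on these libraries where they do the work, as an engineer would, in place of code of your own. Each camera call takes 0.05 s, during which the arm holds its last target. There are 200 camera calls.

## Task

The front left screw foot of the grey bottle stand hangs clear of the worktop. Turn that foot's blue knob clockwise (seen from above) until the foot's rubber pad rests lightly on the worktop, as the front right foot already does: touching, but not screwed down hard. Leave the right foot's knob as it is, keep the stand upright and where it is, and let go.

Things in the scene. Friction and masses are not known exactly. Their poses are not given: they have to be found in the camera images.
- bottle_stand: Heavy (7 kg) grey block 155x270x25 mm on four rubber feet, with two tall bottles and a spice jar fixed on it. Origin on the worktop under it; x to its back (bottles), y to its left, z up. Two arms reach forward, each with a screw foot and blue knob: axes at (-105, +115) mm (left) and (-105, -115) mm (right). Bottles, to 330 mm high, stand 165 mm behind the knobs.
- left_knob_grip (a point): On the left blue knob's axis, 94 mm above the worktop, mid-height of its bar grip: 44 mm long (x), 14 mm thick (y), from 25 mm under to 14 mm over this point; axes turn with it. Turns with 0.08 N m friction, stays put, keeps its height; clockwise from above lowers the pad 10 mm/rad. Starts 0.6-1.35 rad anticlockwise of the stand's x axis; with the bar along that axis the pad presses rightly.
- left_pad: Black rubber pad of the left foot, diameter 38 mm, straight under the knob. Origin: centre of its underside, so z is the gap to the worktop: 3 to 12 mm at the start, 0 when touching. It is springy: after touching, each further 0.1 rad of knob turn presses it 1 N harder, up to 0.7 rad where it goes hard. About 0.25 rad past first touch is right.
- right_knob (a joint): Angle of the right foot's like blue knob, rad, growing clockwise from above: 1.45 at the start, its bar front to back, its pad already resting lightly on the worktop. Leave it alone.

How it is judged:
At the end, for the whole second after the job is handed in: The left pad rests on the worktop with 0.3 to 5.2 N (knob within about 0.22 rad of front to back); the stand is at rest, upright within 0.03 rad and within 30 mm of where it stood; the right knob is within 0.25 rad of where it was (contact force between left_pad and anything else between 0.3 and 5.2 N and height (world z) of left_pad below 0.003 m and distance of bottle_stand from where it was at the start of the episode below 0.03 m and angle between bottle_stand's own z axis and vertical below 0.03 rad and linear speed of bottle_stand below 0.01 m/s and value of joint right_knob between 1.2 and 1.7 rad); the robot touches nothing.
It fails at once if the right foot's knob is turned by more than 0.25 rad (value of joint right_knob below 1.2 rad or value of joint right_knob above 1.7 rad).
It fails at once if the stand is tipped by more than 0.1 rad (angle between bottle_stand's own z axis and vertical above 0.1 rad).
It also fails if it takes over 32 s, if anything falls off the work surface, if the arm or the gripper's body presses on something with over 40 N, if the wrist force passes 120 N, or if a joint passes its speed limit or range.

## Working session

There is one attempt and no reset: what is moved stays moved. The work goes in short steps, Python scripts to look and compute and a tool call to move; the robot and the scene stay as the last step left them, time stands still between calls to the robot, and variables do not carry over. Pictures are saved under pics/ and viewed, at most 10 in all, crops included, and the job is handed in when it is done.

Besides the shell and the picture viewer there is one more tool, called after ">>>" as name(argument=value, ...) on one line, values as JSON. drive_tool: Moves the arm, as the interface text tells. Its arguments: {"type":"object","properties":{"rows":{"type":"array","items":{"type":"number"}},"squeeze":{"type":"number"}},"required":["rows"]}

```bash
mkdir -p pics; python3 - <<'E'
from plant import *
import cv2,numpy as np,pickle
d={}
for n in ["side","top"]:
    c=camera(n); d[n]=c
    cv2.imwrite(f"pics/{n}0.png",c["frame"][:,:,::-1])
    R=cv2.Rodrigues(np.array(c["rvec"],float))[0]
    print(n,-R.T@np.array(c["tvec"]).ravel(),c["fx"])
pickle.dump(d,open("c.pkl","wb"))
s=read_state();print(s["t"],s["ee_pos"],s["eef_rot"],s["gripper_width"])
E
```

```text
side [ 0.18215619 -0.60672577  0.49037026] 587.9492504886424
top [0.36740259 0.09254814 0.93571511] 508.18266338806296
0.1 [ 0.16053612 -0.62926951  0.23046582] [[ 9.68939027e-01  2.47299241e-01 -4.97264682e-04]
 [ 2.47299720e-01 -9.68937803e-01  1.54332849e-03]
 [-1.00154584e-04 -1.61836463e-03 -9.99998685e-01]] 0.08545106588254765
```

View pics/side0.png

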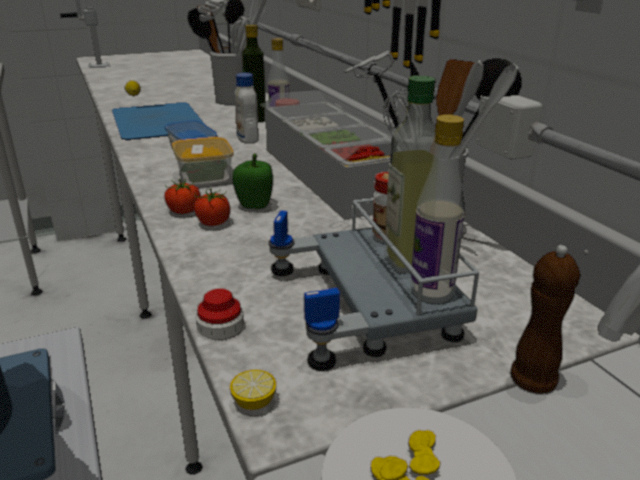

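View pics/top0.png

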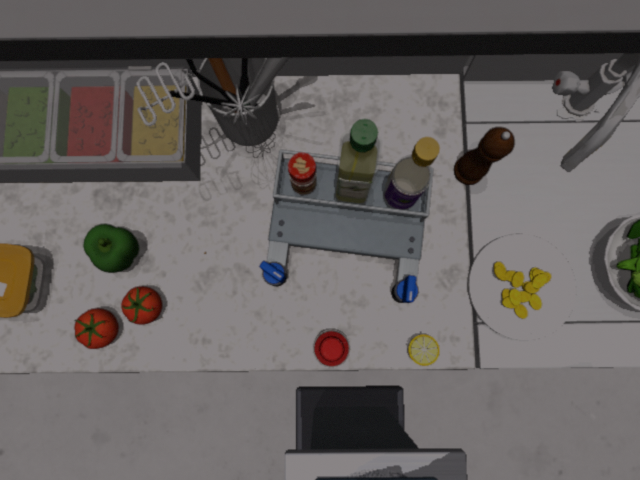

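The side view shows the left knob (280,230) and right knob (321,310). In the top view the left knob is at (273,272) and the right knob at (405,290). I'll enlarge both.

```bash
python3 - <<'E'
import cv2,numpy as np,pickle
d=pickle.load(open("c.pkl","rb"))
t=d["top"]["frame"][:,:,::-1]; s=d["side"]["frame"][:,:,::-1]
a=cv2.resize(t[230:320,250:430],(800,400),interpolation=cv2.INTER_CUBIC)
b=cv2.resize(s[200:290,250:330],(356,400)[:2],interpolation=cv2.INTER_CUBIC)
cv2.imwrite("pics/crop1.png",np.clip(a*1.6,0,255).astype(np.uint8))
h=cv2.cvtColor(t.copy(),cv2.COLOR_BGR2HSV);m=cv2.inRange(h,(105,120,40),(130,255,255));m[:225]=0;m[320:]=0
n,l,st,ce=cv2.connectedComponentsWithStats(m);print(st,ce)
def ray(c,u,v):
    R=cv2.Rodrigues(np.array(c["rvec"],float))[0];o=-R.T@np.array(c["tvec"]).ravel()
    return o,R.T@np.array([(u-c["cx"])/c["fx"],(v-c["cy"])/c["fy"],1])
def pt(u,v,z):
    o,r=ray(d["top"],u,v);return o+r*(z-o[2])/r[2]
# stand plate corners (z ~? ) and knobs
for u,v,z in [(273,272,.094),(405,290,.094),(281,222,.05),(416,237,.05),(279,236,.05),(413,252,.05),(270,241,.05),(421,259,.05)]: print(u,v,pt(u,v,z).round(4))
E
```

```text
[[     0      0    640    480 306463]
 [   260    261     25     23    372]
 [   404    276     14     26    245]
 [   396    280      9     20    120]] [[319.4528997  239.40239442]
 [272.17473118 271.84946237]
 [410.56734694 288.11428571]
 [400.56666667 289.23333333]]
273 272 [0.4595 0.1713 0.094 ]
405 290 [ 0.4273 -0.0472  0.094 ]
281 222 [0.5536 0.1615 0.05  ]
416 237 [ 0.5238 -0.0772  0.05  ]
279 236 [0.5283 0.165  0.05  ]
413 252 [ 0.4971 -0.0709  0.05  ]
270 241 [0.5195 0.1809 0.05  ]
421 259 [ 0.4845 -0.0845  0.05  ]
```

View pics/crop1.png

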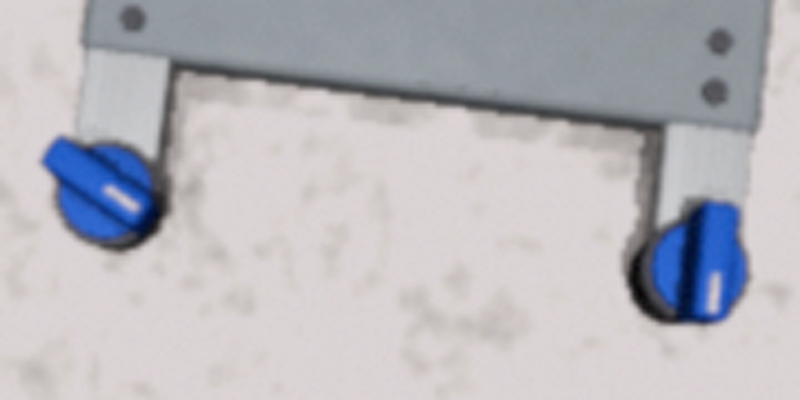

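The crop shows the left bar running from (53,150) to (147,218), which is about 0.94 rad in world. The stand's x axis is at about -0.13 rad, so the turn needed is about 1.07 rad. The left knob is at about (0.459, 0.171). I'll go round by (0.46, -0.30).

>>> drive_tool(rows=[30,33,2,0,0,0.69,0,30,33,2,0,0,0.69,0,30,33,2,0,0,0.69,0,30,33,2,0,0,0.69,0,30,33,2,0,0,0.69,0,30,33,2,0,0,0.69,0,30,33,2,0,0,0.69,0,30,33,2,0,0,0.69,0,30,33,2,0,0,0.69,0,30,33,2,0,0,0.69,0], squeeze=30)

```text
t: 1.1
ee_pos: [0.4658, -0.2926, 0.2517]
eef_rot: [[0.581, 0.814, 0.003], [0.814, -0.581, 0.003], [0.005, 0.001, -1.0]]
ft_force: [0.2, 0.1, -0.1]
gripper_width: 0.0854
grasp_force: 0.0
```

>>> drive_tool(rows=[0,47,-6,0,0,0,0,0,47,-6,0,0,0,0,0,47,-6,0,0,0,0,0,47,-6,0,0,0,0,0,47,-6,0,0,0,0,0,47,-6,0,0,0,0,0,47,-6,0,0,0,0,0,47,-6,0,0,0,0,0,47,-6,0,0,0,0,0,47,-6,0,0,0,0])

```text
t: 2.1
ee_pos: [0.4596, 0.1746, 0.1909]
eef_rot: [[0.586, 0.81, -0.001], [0.81, -0.586, 0.002], [0.001, -0.002, -1.0]]
ft_force: [0.2, -0.1, -0.8]
gripper_width: 0.0853
grasp_force: 0.0
```

>>> drive_tool(rows=[0,0,0,0,0,0,0,0,0,0,0,0,0,0.35])

```text
t: 2.3
ee_pos: [0.4604, 0.1695, 0.1909]
eef_rot: [[0.59, 0.808, -0.001], [0.808, -0.59, -0.001], [-0.001, -0.0, -1.0]]
ft_force: [0.1, -0.6, -0.0]
gripper_width: 0.0731
grasp_force: 0.0
```

```bash
python3 - <<'E'
from plant import *
import cv2,numpy as np
s=read_state();print(s["t"],s["ee_pos"],np.array(s["eef_rot"]).round(3),s["gripper_width"])
c=camera("wrist");R=cv2.Rodrigues(np.array(c["rvec"],float))[0]
import pickle;pickle.dump(c,open("w.pkl","wb"))
def proj(p):
    q=R@np.array(p)+np.array(c["tvec"]).ravel();th=np.arctan2(np.hypot(q[0],q[1]),q[2]);a=np.arctan2(q[1],q[0])
    return c["cx"]+c["fx"]*th*np.cos(a),c["cy"]+c["fy"]*th*np.sin(a)
im=c["frame"][:,:,::-1].copy()
k=np.array([.4587,.1708,.108])
P=[proj(k+.022*e*np.array([np.cos(.94),np.sin(.94),0])) for e in(-1,0,1)];T=proj(s["ee_pos"]);print(P,T)
h=cv2.cvtColor(im,cv2.COLOR_BGR2HSV);m=cv2.inRange(h,(105,120,40),(130,255,255))
u,v=map(int,P[1]);u0=min(max(u-90,0),460);v0=min(max(v-70,0),340);print(u0,v0)
a=cv2.resize(im[v0:v0+140,u0:u0+180],(720,560),interpolation=cv2.INTER_CUBIC)
for p in P: cv2.circle(a,(int((p[0]-u0)*4),int((p[1]-v0)*4)),3,(0,255,0),-1)
cv2.imwrite("pics/w1.png",a)
E
```

```text
2.3 [0.46044584 0.16950975 0.19088538] [[ 0.59   0.808 -0.001]
 [ 0.808 -0.59  -0.001]
 [-0.001 -0.    -1.   ]] 0.07307178999279931
[(np.float64(321.09557441563527), np.float64(280.4476705825635)), (np.float64(321.09152128155716), np.float64(249.65376839257544)), (np.float64(321.0953954459089), np.float64(216.86786154208446))] (np.float64(325.19718906713564), np.float64(314.1205490005534))
231 179
```

View pics/w1.png

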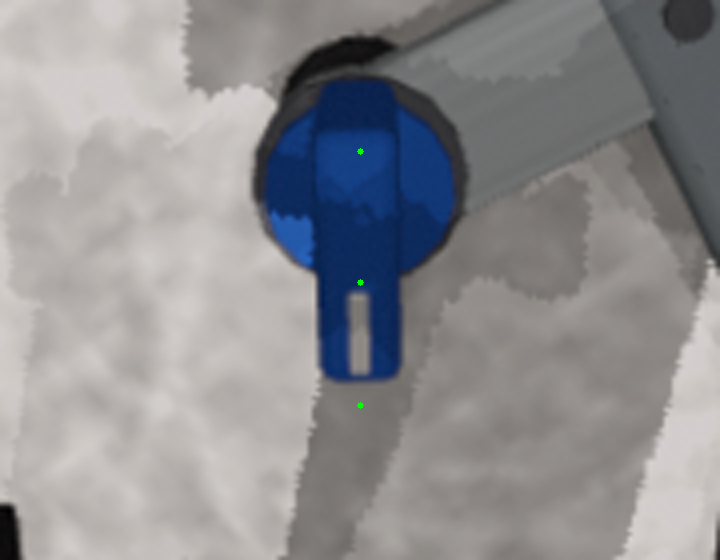

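The wrist view shows the bar square to the fingers and centred sideways. It sits about 3 mm further along its own direction than predicted. I'll descend and grip.

>>> drive_tool(rows=[0,0.3,-5,0,0,0,0.4,0,0.3,-9,0,0,0,0.4,0,0.3,-10.5,0,0,0,0.4,0,0.3,-11,0,0,0,0.4,0,0.3,-11,0,0,0,0.4])

```text
t: 2.85
ee_pos: [0.4609, 0.1718, 0.0812]
eef_rot: [[0.592, 0.806, -0.0], [0.806, -0.592, -0.001], [-0.001, 0.0, -1.0]]
ft_force: [0.4, 0.1, -0.1]
gripper_width: 0.0515
grasp_force: 0.0
```

>>> drive_tool(rows=[0,0,0,0,0,0,0.8,0,0,0,0,0,0,0.9,0,0,0,0,0,0,0.95,0,0,0,0,0,0,0.95,0,0,0,0,0,0,0.95,0,0,0,0,0,0,0.95])

```text
t: 3.45
ee_pos: [0.4612, 0.1735, 0.0825]
eef_rot: [[0.59, 0.808, 0.002], [0.808, -0.59, 0.0], [0.001, 0.001, -1.0]]
ft_force: [-0.9, -0.9, 7.0]
gripper_width: 0.0137
grasp_force: 32.3
```

>>> drive_tool(rows=[0,0,0.1,0,0,-0.05,0.95,0,0,0.1,0,0,-0.15,0.95,0,0,0.1,0,0,-0.25,0.95,0,0,0.1,0,0,-0.35,0.95,0,0,0.1,0,0,-0.45,0.95,0,0,0.1,0,0,-0.55,0.95,0,0,0.1,0,0,-0.65,0.95,0,0,0.1,0,0,-0.75,0.95,0,0,0.1,0,0,-0.8,0.95,0,0,0.1,0,0,-0.8,0.95])

```text
t: 4.45
ee_pos: [0.4613, 0.1733, 0.0826]
eef_rot: [[0.99, 0.139, 0.001], [0.139, -0.99, 0.0], [0.001, -0.0, -1.0]]
ft_force: [2.8, 0.2, -5.0]
gripper_width: 0.0132
grasp_force: 30.8
```

```bash
python3 - <<'E'
from plant import *
import cv2,numpy as np
s=read_state();print(s["moment"],s["q"],s["ft_force"])
c=camera("top")
cv2.imwrite("pics/t2.png",np.clip(cv2.resize(c["frame"][200:320,230:430,::-1],(800,480),interpolation=cv2.INTER_CUBIC)*1.4,0,255).astype(np.uint8))
E
```

```text
[-0.03665098 -0.52420137 -0.08924919] [-0.2589976   0.51690755 -0.23786379  2.04058151  0.2067462   0.60501588
 -2.06874749] [ 2.786125   0.160068  -5.0373627]
```

View pics/t2.png

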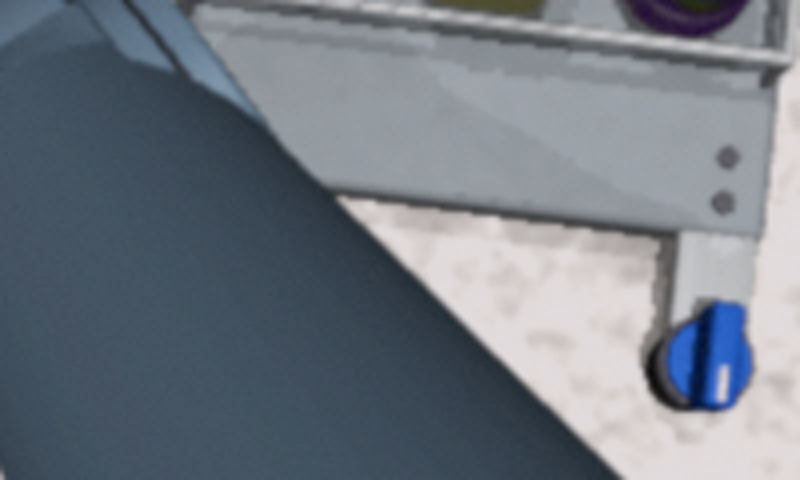

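The arm hides the left knob in this view. The stand's corner at (762,235) and the right knob are unchanged. The moment of -0.09 N m matches the knob's friction. I'll turn the remaining 0.27 rad.

>>> drive_tool(rows=[0,0,0,0,0,-0.1,0.95,0,0,0,0,0,-0.2,0.95,0,0,0,0,0,-0.27,0.95,0,0,0,0,0,-0.27,0.95,0,0,0,0,0,-0.27,0.95,0,0,0,0,0,-0.27,0.95])

```text
t: 5.1
ee_pos: [0.4612, 0.1732, 0.0826]
eef_rot: [[0.992, -0.128, 0.001], [-0.128, -0.992, 0.0], [0.001, -0.0, -1.0]]
ft_force: [1.8, -0.6, -2.9]
gripper_width: 0.0133
grasp_force: 31.3
```

>>> drive_tool(rows=[0,0,0,0,0,0,0.7,0,0,0,0,0,0,0.4,0,0,0,0,0,0,0.4,0,0,0,0,0,0,0.4,0,0,4,0,0,0,0.4,0,0,8,0,0,0,0.4,0,0,12,0,0,0,0.4,0,-5,14,0,0,0,0.4,0,-5,14,0,0,0,0.4])

```text
t: 6.0
ee_pos: [0.4624, 0.1186, 0.2249]
eef_rot: [[0.991, -0.135, 0.004], [-0.135, -0.991, -0.002], [0.005, 0.001, -1.0]]
ft_force: [0.2, -0.9, -0.6]
gripper_width: 0.0516
grasp_force: 0.0
```

>>> drive_tool(rows=[0,-15,5,0,0,0,0.2,0,-15,5,0,0,0,0.2,0,-25,5,0,0,0,0.2,0,-25,5,0,0,0,0.2,0,-35,5,0,0,0,0.2,0,-35,5,0,0,0,0.2,0,-35,5,0,0,0,0.2,0,-35,5,0,0,0,0.2,0,-35,5,0,0,0,0.2])

```text
t: 6.9
ee_pos: [0.46, -0.2283, 0.2718]
eef_rot: [[0.991, -0.134, -0.001], [-0.134, -0.991, -0.0], [-0.001, 0.0, -1.0]]
ft_force: [-1.0, 0.4, -0.3]
gripper_width: 0.0681
grasp_force: 0.0
```

```bash
python3 - <<'E'
from plant import *
import cv2,numpy as np
s=read_state();print(s["t"],s["ee_pos"])
c=camera("top");d=camera("side")
f=lambda a,w,h:np.clip(cv2.resize(a[:,:,::-1],(w,h),interpolation=cv2.INTER_CUBIC)*1.4,0,255).astype(np.uint8)
cv2.imwrite("pics/t3.png",np.vstack([f(c["frame"][225:315,250:430],600,300),f(d["frame"][200:290,240:420],600,300)]))
E
```

```text
6.9 [ 0.4599617  -0.22831697  0.27180899]
```

View pics/t3.png

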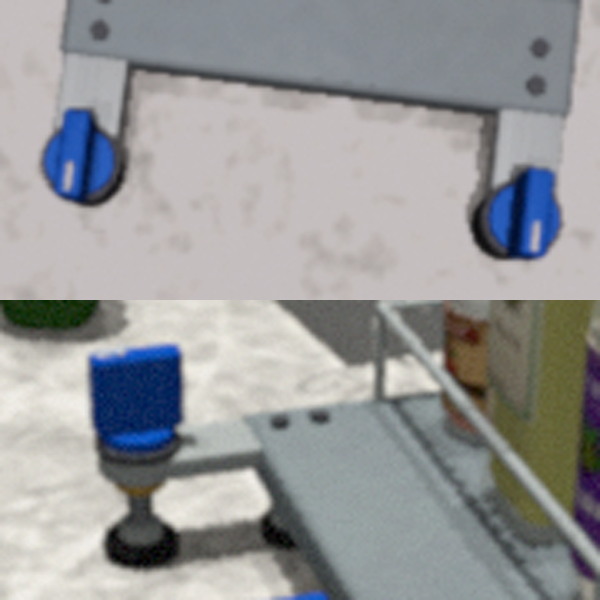

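The left bar, from (78,112) to (68,198), is now parallel to the stand's arm. The pad is on the worktop at about (140,550) in the lower picture, and the stand and right knob are unchanged.

```bash
python3 -c "
from plant import *
print(hand_in())"
```

```text
the job is handed in; nothing more can be done
None
```

I turned the left knob about 1.07 rad clockwise until its bar lay front to back. The last pictures show the pad down on the worktop, with the stand and right knob as they were. The gripper let go, the arm moved clear, and I handed the job in at about 7 s; no verdict came back, and the pad's contact force was not measured.

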